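# Find the outlet key left on and release it

## Task

One of the four identical keys on the bench's outlet box has been left latched down. Tap each key lightly with the fingertips, one after another from the left end to the right as seen from the robot, to feel which one it is; after the last tap, press the latched key gently further in so that it unlatches and comes up. Do not push the other three keys down, and do not pick up or shift the loose things around the box.

Things in the scene. Friction and masses are not known exactly. Their poses are not given: they have to be found in the camera images.
- box: fixed outlet box, grey steel case on a wooden foot, 112 x 216 mm, top face 60 mm above the work surface; origin at the centre of its underside, y along the row of keys (towards the left end as the robot sees it), x towards the side with the round outlets, z up. Its four keys stand on its top, along its centre line, at y = +67.5, +22.5, -22.5, -67.5 mm (45 mm apart, first to last from the left): 3 keys up, 1 latched 5 mm lower
- key_a_top (a point): white plastic key cap, 29 mm square, slightly rounded edges; this point is the centre of its top face (z up). Its place in the row differs from run to run. When up its top is 84 mm above the work surface; latched, 79 mm.
- key_b_top (a point): white plastic key cap, 29 mm square, slightly rounded edges; this point is the centre of its top face (z up). Its place in the row differs from run to run. When up its top is 84 mm above the work surface; latched, 79 mm.
- key_c_top (a point): white plastic key cap, 29 mm square, slightly rounded edges; this point is the centre of its top face (z up). Its place in the row differs from run to run. When up its top is 84 mm above the work surface; latched, 79 mm.
- key_d_top (a point): white plastic key cap, 29 mm square, slightly rounded edges; this point is the centre of its top face (z up). Its place in the row differs from run to run. When up its top is 84 mm above the work surface; latched, 79 mm.
- key_a (a joint): how far this key is pressed down (m): 0 up, 0.010 bottomed. A free key pushes back 1.4 N at 0, 3.9 N at 0.005, 6.4 N at 0.010. The latched key stands at 0.005 and does not yield to less than 3.9 N; pressed on past about 0.0075 (5.2 N) its catch lets go, and it springs up to 0 as the finger is withdrawn.
- key_b (a joint): how far this key is pressed down (m): 0 up, 0.010 bottomed. A free key pushes back 1.4 N at 0, 3.9 N at 0.005, 6.4 N at 0.010. The latched key stands at 0.005 and does not yield to less than 3.9 N; pressed on past about 0.0075 (5.2 N) its catch lets go, and it springs up to 0 as the finger is withdrawn.
- key_c (a joint): how far this key is pressed down (m): 0 up, 0.010 bottomed. A free key pushes back 1.4 N at 0, 3.9 N at 0.005, 6.4 N at 0.010. The latched key stands at 0.005 and does not yield to less than 3.9 N; pressed on past about 0.0075 (5.2 N) its catch lets go, and it springs up to 0 as the finger is withdrawn.
- key_d (a joint): how far this key is pressed down (m): 0 up, 0.010 bottomed. A free key pushes back 1.4 N at 0, 3.9 N at 0.005, 6.4 N at 0.010. The latched key stands at 0.005 and does not yield to less than 3.9 N; pressed on past about 0.0075 (5.2 N) its catch lets go, and it springs up to 0 as the finger is withdrawn.
- driver: bystander: loose screwdriver with a wooden handle, about 200 mm long and under 35 mm high, lying on the bench on the robot's side of the box
- glue: bystander: white glue bottle with a blue cap, 52 mm across, 130 mm tall, standing near the box's right far corner; origin at the centre of its foot
- heart: bystander: loose sawn wooden heart, 20 mm thick, about 106 mm wide, lying off the left end of the box; origin on its underside
- spool: bystander: turned wooden spool, 44 mm across, 46 mm tall, standing near the box's left far corner; origin at the centre of its foot
There are look-alikes about, which are no part of the job. Of the things that look like the box, take the one that is nearest to the robot's base at the start.

How it is judged (in metres and radians):
On the way, in this order (a step that is already met when the one before it is completed fails the run):
1. the first (leftmost) key is tapped with the fingers (((y of key_a_top in the frame of box between 0.045 and 0.09 m and contact force between the fingers and key_a above 0.5 N) or (y of key_b_top in the frame of box between 0.045 and 0.09 m and contact force between the fingers and key_b above 0.5 N) or (y of key_c_top in the frame of box between 0.045 and 0.09 m and contact force between the fingers and key_c above 0.5 N) or (y of key_d_top in the frame of box between 0.045 and 0.09 m and contact force between the fingers and key_d above 0.5 N))), for 0.02 s.
2. the second key is tapped with the fingers (((y of key_a_top in the frame of box between 0 and 0.045 m and contact force between the fingers and key_a above 0.5 N) or (y of key_b_top in the frame of box between 0 and 0.045 m and contact force between the fingers and key_b above 0.5 N) or (y of key_c_top in the frame of box between 0 and 0.045 m and contact force between the fingers and key_c above 0.5 N) or (y of key_d_top in the frame of box between 0 and 0.045 m and contact force between the fingers and key_d above 0.5 N))), for 0.02 s.
3. the third key is tapped with the fingers (((y of key_a_top in the frame of box between -0.045 and 0 m and contact force between the fingers and key_a above 0.5 N) or (y of key_b_top in the frame of box between -0.045 and 0 m and contact force between the fingers and key_b above 0.5 N) or (y of key_c_top in the frame of box between -0.045 and 0 m and contact force between the fingers and key_c above 0.5 N) or (y of key_d_top in the frame of box between -0.045 and 0 m and contact force between the fingers and key_d above 0.5 N))), for 0.02 s.
4. the last (rightmost) key is tapped with the fingers (((y of key_a_top in the frame of box between -0.09 and -0.045 m and contact force between the fingers and key_a above 0.5 N) or (y of key_b_top in the frame of box between -0.09 and -0.045 m and contact force between the fingers and key_b above 0.5 N) or (y of key_c_top in the frame of box between -0.09 and -0.045 m and contact force between the fingers and key_c above 0.5 N) or (y of key_d_top in the frame of box between -0.09 and -0.045 m and contact force between the fingers and key_d above 0.5 N))), for 0.02 s.
5. the latched key is pressed further in (value of joint key_c above 0.0068 m), for 0.02 s.
6. the latched key has come up (value of joint key_c below 0.0015 m), for 0.2 s.
At the end, for the whole second after the job is handed in: all four keys are up (each within 1.5 mm of its top position), and the four loose things are within 20 mm of where they began (value of joint each of key_a, key_b, key_c, key_d below 0.0015 m and not (distance of driver from where it was at the start of the episode above 0.02 m) and not (distance of glue from where it was at the start of the episode above 0.02 m) and not (distance of heart from where it was at the start of the episode above 0.02 m) and not (distance of spool from where it was at the start of the episode above 0.02 m)); the robot touches nothing.
It fails at once if a key that was not latched is pushed down (more than 6 mm) (value of joint any of key_a, key_b, key_d above 0.006 m).
It fails at once if a key is struck or pressed with more than 25 N (contact force between any of the arm, the fingers and key_a above 25 N or contact force between any of the arm, the fingers and key_b above 25 N or contact force between any of the arm, the fingers and key_c above 25 N or contact force between any of the arm, the fingers and key_d above 25 N).
It fails at once if a loose thing beside the box is moved or lifted (more than 20 mm) (distance of any of driver, glue, heart, spool from where it was at the start of the episode above 0.02 m).
It also fails if it takes over 53 s, if anything falls off the work surface, if the arm or the gripper's body presses on something with over 40 N, if the wrist force passes 120 N, or if a joint passes its speed limit or range.

## Robot

A 6-joint arm with a two-finger parallel gripper is mounted at the origin on the work surface. World frame = base frame: x ahead of the robot, y to its left, z up, the work surface at z = 0. Lengths are in mm, angles in degrees, forces in N, time in s.
With the tool pointing down it reaches from about 275 to 875 mm from the base axis. Payload 12.5 kg.
Tool frame: the origin (TCP) lies on the mounting face of the last link; the fingertips stand 173 mm ahead of it and the grasp point (between the pads) lies 155 mm ahead of it; z points along the fingers, y is the line along which they close (so a half turn about z gives the same grasp; the last joint's range is limited). The gripper opens to 85 mm and grips with 20 to 120 N. Pads are 22 mm wide; open, the fingers measure 114 mm over their backs; the gripper's body (76 mm by 85 mm) begins 54 mm behind the grasp point. The pads swing forward as they close: fully open they stand 13 mm farther back than shut.
Start: joints at [-70.164, 20.094, 94.641, -0, 65.266, -4.847], TCP at [229.696, -499.726, 404.69] pointing down, gripper open.
Joint ranges: [-157.81, 157.81], [-45, 120.19], [0.68, 151.7], [-89.99, 269.99], [4.06, 180], [-164.3, 164.3]. Speed limits (degrees/s): [127.2, 127.2, 159.86, 180, 180, 180].

## Interface

Orientations are given as [roll, pitch, yaw] about the fixed x, y, z axes, in that order (R = Rz(yaw) Ry(pitch) Rx(roll)).
In Python, from bench import get_state, capture, camera_info, job_done gives the robot as it stands.
- The arm moves only by the tool drive_tool, never from a script. Its argument "series" is a list that holds one entry, the list of rows, each a list of 5 numbers: the gripper command: -1 is shut, 1 is fully open, values between are in proportion, then the shift along the tool's x, y, z in cm, then the turn about the tool's z in rad. A call has 1 to 20 rows; each row shifts and turns the commanded pose from where the row before left it, along the tool's axes as they then stand; what a row does not reach is not made up. A row lasts 1/10 s, in which the tool goes at most 50 mm and 8.59 degrees, less where a joint would pass 70% of its speed; a pose out of reach is approached as far as the arm can. A call with a gripper value outside its range is refused whole. The fingers move at their own pace and stop on an object; the grip force is fixed at half the most. Time passes only in rows, so rows that do not move let the fingers close. It gives the time, the measured TCP pose, the force, the opening and the grip force at its end, in the units of the state.
- get_state(): the state, without advancing time (a new reading comes with each control period).
- capture(name): name is "side" or "top"; returns the picture (400x640x3 uint8, red, green, blue); there is no depth.
- camera_info(name): a dict with "camera_matrix" (3x3 intrinsics, pixels), "dist" ([k1, k2, p1, p2, k3] as OpenCV has them; the pictures are not rectified), "origin" and "rotation" of the camera in the world. Camera axes: x right, y up, looking along -z (the intrinsics and any distortion apply to the point x, -y, -z); pixel columns grow to the right and rows downward; lengths in mm; the calibration is good to about 2 mm. A picture is of the moment at which its call begins. camera_info takes no time and is no camera call.
- job_done(): hands the job in; it is judged then, once.
The state is a dict: "time_s": time; "joint_pos": joint angles; "qd": joint speeds; "tau": joint torques, N m; "position": TCP position; "tool_rot": TCP orientation; "ft_force": force on the tool from outside, world axes, zero at the start; "ft_torque": the same for the moment, N m; "grip_width": opening from 0.0 (shut) to 1.0 (fully open); "gripper_force": force on a finger pad.
Only numpy, scipy, OpenCV 4.12 (cv2) and the standard library are available. Lean on these libraries where they do the work, as an engineer would, in place of code of your own. Each camera call takes 0.05 s, during which the arm holds its last target. There are 200 camera calls.

## Working session

There is one attempt and no reset: what is moved stays moved. The work goes in short steps, Python scripts to look and compute and a tool call to move; the robot and the scene stay as the last step left them, time stands still between calls to the robot, and variables do not carry over. Pictures are saved under pics/ and viewed, at most 10 in all, crops included, and the job is handed in when it is done.

Besides the shell and the picture viewer there is one more tool, called after ">>>" as name(argument=value, ...), one argument or row to a line, values as JSON. drive_tool: Moves the arm, as the interface text tells. Its arguments: {"type":"object","properties":{"series":{"type":"array","items":{"type":"array","items":{"type":"array","items":{"type":"number"}}}}},"required":["series"]}

```bash
mkdir -p pics
python3 - <<'E'
from bench import *
import cv2
for n in("top","side"):
    cv2.imwrite(f"pics/{n}0.png",capture(n)[:,:,::-1]); print(n,camera_info(n))
print(get_state())
E
```

```text
top {'camera_matrix': array([[468.88017223,   0.        , 320.25497733],
       [  0.        , 468.88017223, 198.61696288],
       [  0.        ,   0.        ,   1.        ]]), 'dist': array([-0.03928634,  0.        ,  0.        ,  0.        ,  0.        ]), 'origin': array([ 473.6685224 ,  -20.32828665, 1205.25401077]), 'rotation': array([  5.05656161,   1.54679555, -90.01925299])}
side {'camera_matrix': array([[505.83222107,   0.        , 325.80474276],
       [  0.        , 505.83222107, 193.70416181],
       [  0.        ,   0.        ,   1.        ]]), 'dist': array([0.040805, 0.      , 0.      , 0.      , 0.      ]), 'origin': array([ 381.66171138,  985.35377921, 1028.72751165]), 'rotation': array([  46.94475395,    0.4026599 , -170.4816118 ])}
{'time_s': 0.1, 'joint_pos': array([-7.01639605e+01,  2.01222648e+01,  9.46723525e+01, -1.00504946e-03,
        6.52670030e+01, -4.84623889e+00]), 'qd': array([ 0.11489693, -0.0754715 , -0.19076813,  0.00459491, -0.05025975,
       -0.11807821]), 'tau': array([ 2.02730451e-03, -5.06827390e+01, -2.91875643e+01, -7.20754059e-06,
        2.60114379e-03, -2.51259723e-05]), 'position': array([ 229.6647701 , -499.63106189,  404.20863949]), 'tool_rot': array([-1.79938523e+02, -4.29666824e-03,  2.46826971e+01]), 'ft_force': array([-0.13412546, -0.19674205,  0.35666469]), 'ft_torque': array([ 0.03155614, -0.02268277, -0.00931854]), 'gripper_force': 0.0, 'grip_width': 0.9963499797551747}
```

View pics/top0.png

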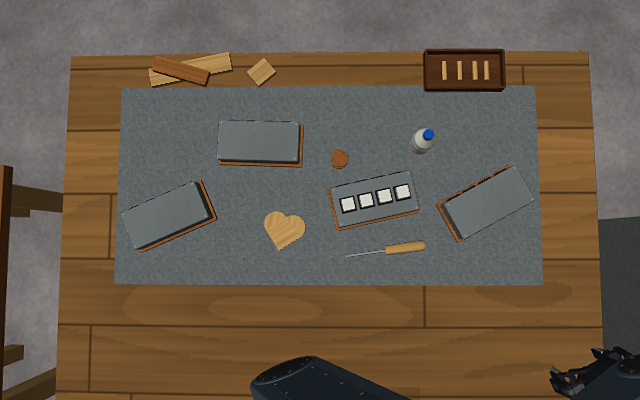

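View pics/side0.png

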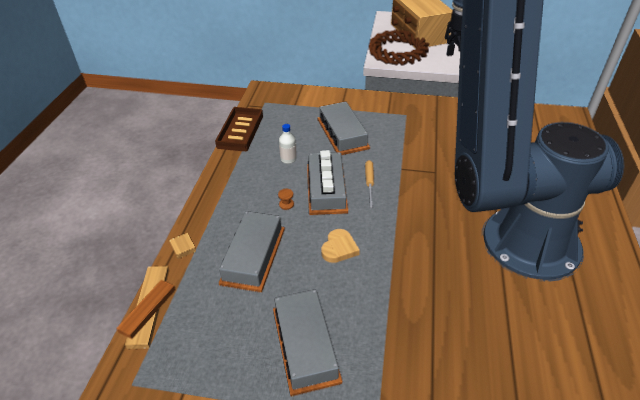

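The top view shows the box with four white keys at about (348,204), (366,200), (384,196) and (402,191). The bottle is at (423,140), the spool at (339,158), the heart at (285,229) and the driver at (385,250). I'll measure the key centres next.

```bash
cat > h.py <<'E'
from bench import *
import cv2, numpy as np
from scipy.spatial.transform import Rotation as Ro
def ray(cam,uv):
    c=camera_info(cam); p=cv2.undistortPoints(np.array(uv,float).reshape(-1,1,2),c["camera_matrix"],c["dist"])[:,0]
    d=np.c_[p[:,0],-p[:,1],-np.ones(len(p))]
    return c["origin"],Ro.from_euler("xyz",c["rotation"],degrees=True).apply(d)
def plane(cam,uv,z):
    o,d=ray(cam,uv); return o+d*((z-o[2])/d[:,2])[:,None]
def proj(cam,X):
    c=camera_info(cam); v=Ro.from_euler("xyz",c["rotation"],degrees=True).inv().apply(np.atleast_2d(X)-c["origin"])
    return cv2.projectPoints(v*[1,-1,-1],np.zeros(3),np.zeros(3),c["camera_matrix"],c["dist"])[0][:,0]
E
python3 - <<'E'
from h import *
im=cv2.imread("pics/top0.png"); m=(im.min(2)>185).astype(np.uint8)
n,l,s,c=cv2.connectedComponentsWithStats(m)
k=[i for i in range(1,n) if 330<c[i][0]<412 and 180<c[i][1]<215 and s[i,4]>30]
k.sort(key=lambda i:c[i][0]); P=plane("top",c[k],84)
print(c[k],s[k,4]);print(P.round(1)); print(np.diff(P,axis=0).round(1))
v=P[0]-P[-1]; print("yaw of box y", np.degrees(np.arctan2(v[1],v[0]))-90,np.linalg.norm(v),P.mean(0))
print("side proj",proj("side",P).round(1))
im=cv2.imread("pics/side0.png")[130:225,270:390]; im2=cv2.resize(im,None,fx=6,fy=6,interpolation=cv2.INTER_CUBIC); cv2.imwrite("pics/sc.png",im2)
E
```

```text
[[347.816      203.488     ]
 [365.92682927 199.58536585]
 [384.23529412 195.27731092]
 [402.48739496 191.15966387]] [125 123 119 119]
[[ 561.   -56.1   84. ]
 [ 570.3  -99.5   84. ]
 [ 580.5 -143.4   84. ]
 [ 590.3 -187.2   84. ]]
[[  9.3 -43.4   0. ]
 [ 10.2 -43.9   0. ]
 [  9.8 -43.8   0. ]]
yaw of box y 12.598879528190352 134.32660047050226 [ 575.5512793  -121.58567604   84.        ]
side proj [[326.5 182.6]
 [325.8 172.3]
 [324.8 162.3]
 [324.1 152.7]]
```

View pics/sc.png

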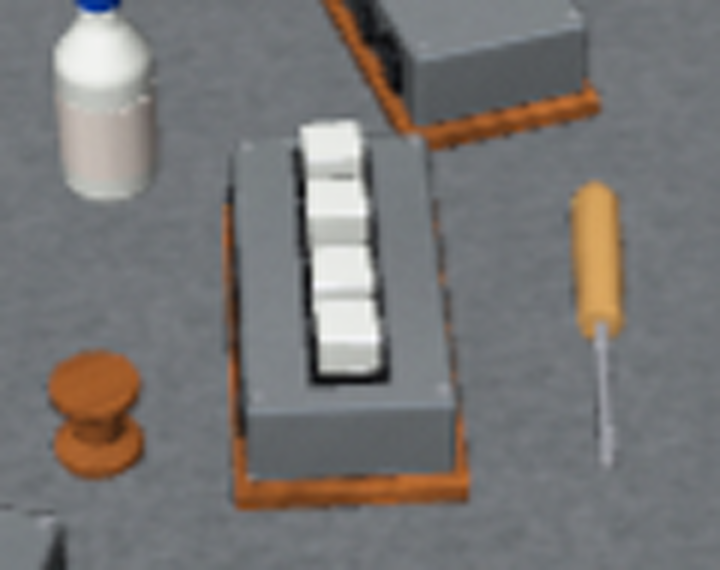

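Key spacing comes out at 44.4–45.0 mm with a 134.3 mm span (expected 135), and the row's yaw is 12.6°. The crop isn't clear enough to show which key is latched, so I'll find it by feel. I'll turn the tool, shut the fingers and move over the first key.

>>> drive_tool(
  series=[
    [[-1,0,0,0,0.1],[-1,0,0,0,0.111],[-1,2,-1.7,0,0],[-1,2,-1.7,0,0],[-1,2.25,-1.95,0,0],[-1,2.25,-1.95,0,0],[-1,2.5,-2.15,0,0],[-1,2.5,-2.15,0,0],[-1,2.5,-2.15,0,0],[-1,2.5,-2.15,0,0],[-1,2.5,-2.15,0,0],[-1,2.5,-2.15,0,0],[-1,2.5,-2.15,0,0],[-1,2.5,-2.15,0,0],[-1,2.5,-2.15,0,0],[-1,2.5,-2.15,0,0],[-1,2.5,-2.15,0,0],[-1,2.5,-2.15,0,0],[-1,2.0,-1.7,0,0],[-1,1.5,-1.3,0,0]],
  ],
)

```text
time_s: 2.1
position: [561.6, -54.4, 404.3]
tool_rot: [-180.0, 0.0, 12.6]
ft_force: [-0.1, -0.5, 1.1]
grip_width: -0.002
gripper_force: 0.0
```

>>> drive_tool(
  series=[
    [[-1,0,0,0,0],[-1,0,0,0,0],[-1,0,0,0,0]],
  ],
)

```text
time_s: 2.4
position: [560.5, -56.5, 404.6]
tool_rot: [-180.0, 0.0, 12.6]
ft_force: [0.2, 0.5, -0.4]
grip_width: 0.0
gripper_force: 0.0
```

>>> drive_tool(
  series=[
    [[-1,0,0,1.0,0],[-1,0,0,2,0],[-1,0,0,2,0],[-1,0,0,2,0],[-1,0,0,2,0],[-1,0,0,2,0],[-1,0,0,1.5,0],[-1,0,0,0.8,0],[-1,0,0,0.5,0],[-1,0,0,0.2,0],[-1,0,0,0,0],[-1,0,0,0,0],[-1,0,0,0,0],[-1,0,0,0,0]],
  ],
)

```text
time_s: 3.8
position: [560.9, -55.8, 265.0]
tool_rot: [180.0, -0.0, 12.6]
ft_force: [-0.3, 0.1, -0.7]
grip_width: 0.002
gripper_force: 0.0
```

Run:
```python
from h import *
im=[cv2.resize(capture(n)[r:r+150,x:x+200,::-1],None,fx=3.5,fy=3.5)[:525,:400+0*x] if 0 else cv2.resize(capture(n)[r:r+150,x:x+200,::-1],(400,300)) for n,r,x in(("top",120,280),("side",90,240))]
cv2.imwrite("pics/k1.png",np.hstack(im)); s=get_state(); print(s["position"],s["ft_force"])
```

```text
[560.9009065  -55.80983781 264.8594007 ] [ 0.29238198 -1.30578111  0.16718059]
```

View pics/k1.png

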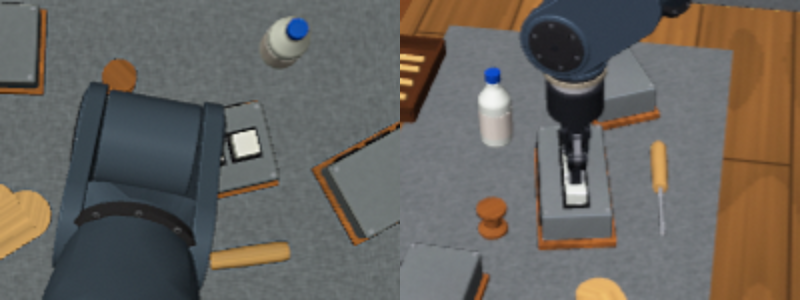

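The top crop shows the arm over the left keys. In the side crop the shut fingertips sit just above the first key at about (573,178), with the neighbours clear. The force reading is noisy, so I'll average it during holds.

>>> drive_tool(
  series=[
    [[-1,0,0,0.3,0],[-1,0,0,0.2,0],[-1,0,0,0.1,0],[-1,0,0,0.1,0],[-1,0,0,0.1,0],[-1,0,0,0.1,0],[-1,0,0,0.1,0],[-1,0,0,0,0],[-1,0,0,0,0]],
  ],
)

```text
time_s: 4.8
position: [560.9, -55.8, 254.8]
tool_rot: [180.0, 0.0, 12.6]
ft_force: [-1.2, -0.4, 2.9]
grip_width: -0.001
gripper_force: 1.3
```

```bash
cat > f.py <<'E'
from h import *
F=[];Z=[]
for i in range(10):
    capture("top"); s=get_state(); F.append(s["ft_force"]); Z.append(s["position"])
print(np.mean(Z,0).round(2),np.mean(F,0).round(2),"sd",np.std(F,0).round(2),s["time_s"])
E
python3 f.py
```

```text
[560.87 -55.83 254.73] [-1.57  0.42  2.47] sd [0.43 0.49 0.55] 5.3
```

Key 1 is free: 2.5 N at 2.3 mm in matches its spring. Now key 2 with the same stroke.

>>> drive_tool(
  series=[
    [[-1,0,0,-0.5,0],[-1,0,0,-1.0,0],[-1,0,0.5,0,0],[-1,0,1.2,0,0],[-1,0,1.2,0,0],[-1,0,1.1,0,0],[-1,0,0.5,0,0],[-1,0,0,0,0],[-1,0,0,0.5,0],[-1,0,0,0.4,0],[-1,0,0,0.2,0],[-1,0,0,0.1,0],[-1,0,0,0.1,0],[-1,0,0,0.1,0],[-1,0,0,0.1,0],[-1,0,0,0,0],[-1,0,0,0,0]],
  ],
)

```text
time_s: 7.0
position: [570.7, -99.8, 254.7]
tool_rot: [180.0, -0.0, 12.6]
ft_force: [0.1, 1.0, -0.0]
grip_width: 0.001
gripper_force: 0.0
```

```bash
python3 f.py
```

```text
[570.7  -99.76 254.73] [ 0.15 -0.02  0.02] sd [0.46 0.42 0.52] 7.5
```

There's no contact where a raised key would be touched, so key 2 is the latched one. I'll creep down to tap it.

>>> drive_tool(
  series=[
    [[-1,0,0,0.1,0],[-1,0,0,0.1,0],[-1,0,0,0.05,0],[-1,0,0,0.03,0],[-1,0,0,0.02,0],[-1,0,0,0,0],[-1,0,0,0,0]],
  ],
)

```text
time_s: 8.2
position: [570.7, -99.7, 251.8]
tool_rot: [180.0, -0.0, 12.6]
ft_force: [-1.6, 0.0, 5.2]
grip_width: 0.001
gripper_force: 2.3
```

```bash
python3 f.py
```

```text
[570.71 -99.76 251.73] [-1.58  0.04  4.84] sd [0.55 0.5  0.4 ] 8.7
```

Contact is on key 2 at 79 mm with a stiff 4.8 N, so it is the latched key. Next is key 3, with the light stroke.

>>> drive_tool(
  series=[
    [[-1,0,0,-0.5,0],[-1,0,0,-1.3,0],[-1,0,0.5,0,0],[-1,0,1.2,0,0],[-1,0,1.2,0,0],[-1,0,1.1,0,0],[-1,0,0.5,0,0],[-1,0,0,0,0],[-1,0,0,0.5,0],[-1,0,0,0.4,0],[-1,0,0,0.2,0],[-1,0,0,0.1,0],[-1,0,0,0.1,0],[-1,0,0,0.1,0],[-1,0,0,0.1,0],[-1,0,0,0,0],[-1,0,0,0,0]],
  ],
)

```text
time_s: 10.4
position: [580.5, -143.6, 254.8]
tool_rot: [-180.0, -0.0, 12.6]
ft_force: [-1.6, 2.2, 3.5]
grip_width: 0.002
gripper_force: 1.3
```

```bash
python3 f.py
```

```text
[ 580.54 -143.65  254.76] [-0.55  2.03  2.61] sd [0.5  0.38 0.44] 10.9
```

Key 3 is free (2.6 N). Now key 4.

>>> drive_tool(
  series=[
    [[-1,0,0,-0.5,0],[-1,0,0,-1.0,0],[-1,0,0.5,0,0],[-1,0,1.2,0,0],[-1,0,1.2,0,0],[-1,0,1.1,0,0],[-1,0,0.5,0,0],[-1,0,0,0,0],[-1,0,0,0.5,0],[-1,0,0,0.4,0],[-1,0,0,0.2,0],[-1,0,0,0.1,0],[-1,0,0,0.1,0],[-1,0,0,0.1,0],[-1,0,0,0.1,0],[-1,0,0,0,0],[-1,0,0,0,0]],
  ],
)

```text
time_s: 12.6
position: [590.3, -187.5, 254.8]
tool_rot: [-180.0, -0.0, 12.6]
ft_force: [-0.2, 1.6, 3.1]
grip_width: -0.001
gripper_force: 1.3
```

```bash
python3 f.py
```

```text
[ 590.35 -187.56  254.77] [-0.35  2.16  2.68] sd [0.37 0.28 0.59] 13.1
```

All four keys are tapped, and keys 1, 3 and 4 are free. Back to key 2 to press it to about 8.5 mm.

>>> drive_tool(
  series=[
    [[-1,0,0,-0.5,0],[-1,0,0,-1.0,0],[-1,0,-1.0,0,0],[-1,0,-1.5,0,0],[-1,0,-2.0,0,0],[-1,0,-2.0,0,0],[-1,0,-1.5,0,0],[-1,0,-1.0,0,0],[-1,0,0,0,0],[-1,0,0,0,0],[-1,0,0,0.6,0],[-1,0,0,0.5,0],[-1,0,0,0.3,0],[-1,0,0,0.2,0],[-1,0,0,0.1,0],[-1,0,0,0.1,0],[-1,0,0,0.1,0],[-1,0,0,0.1,0],[-1,0,0,0.1,0],[-1,0,0,0.05,0]],
  ],
)

```text
time_s: 15.1
position: [570.6, -99.8, 248.5]
tool_rot: [180.0, 0.0, 12.6]
ft_force: [-2.9, -0.3, 5.1]
grip_width: 0.003
gripper_force: 2.9
```

```bash
python3 f.py
```

```text
[570.63 -99.85 248.5 ] [-3.52 -0.9   5.56] sd [0.5  0.36 0.51] 15.6
```

The force is 5.6 N at 8.5 mm, which fits a released catch. I'll back off to the tap height and check that the key follows up.

>>> drive_tool(
  series=[
    [[-1,0,0,-0.2,0],[-1,0,0,-0.2,0],[-1,0,0,-0.22,0],[-1,0,0,0,0],[-1,0,0,0,0]],
  ],
)

```text
time_s: 16.1
position: [570.8, -99.8, 254.5]
tool_rot: [180.0, -0.0, 12.6]
ft_force: [-0.9, -0.7, 3.0]
grip_width: -0.002
gripper_force: 1.4
```

```bash
python3 f.py
```

```text
[570.81 -99.76 254.41] [ 0.19 -0.5   2.74] sd [0.51 0.52 0.66] 16.6
```

The key now pushes back 2.7 N at the raised-key height, so it has unlatched. I'll withdraw.

>>> drive_tool(
  series=[
    [[-1,0,0,-0.3,0],[-1,0,0,-1,0],[-1,0,0,-2,0],[-1,0,0,-2,0],[-1,0,0,-2,0],[-1,0,0,-2,0],[-1,0,0,-2,0],[-1,0,0,-1,0],[-1,0,0,0,0],[-1,0,0,0,0],[-1,0,0,0,0],[-1,0,0,0,0]],
  ],
)

```text
time_s: 17.8
position: [570.6, -99.7, 376.5]
tool_rot: [-180.0, 0.1, 12.6]
ft_force: [1.2, 0.4, -0.3]
grip_width: -0.002
gripper_force: 0.0
```

Run:
```python
from h import *
im=cv2.resize(capture("side")[110:225,250:400,::-1],(750,575),interpolation=cv2.INTER_CUBIC); cv2.imwrite("pics/end.png",im)
```

```text
(no output)
```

View pics/end.png

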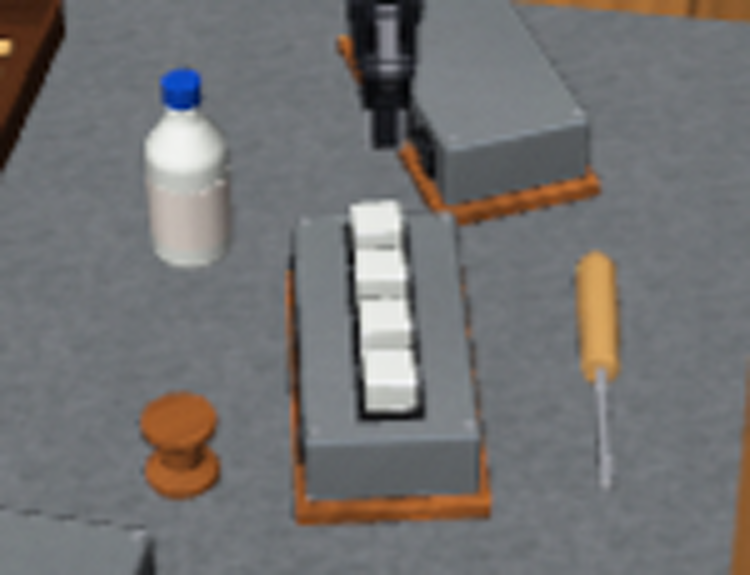

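The four keys now look evenly high, at about (376,222), (380,270), (385,322) and (388,378). The bottle, spool and driver haven't moved, and the gripper is clear of everything.

```bash
python3 -c "
from bench import *
print(job_done())"
```

```text
the job is handed in; nothing more can be done
None
```

I tapped all four keys from left to right, found the second one latched, pressed it in until it unlatched and came up, and handed the job in at about 18 s; no verdict was returned.

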